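# Clamp a channel and set the hold-down screw

### The arm

A 6-joint arm with a two-finger parallel gripper is mounted at the origin on the work surface. World frame = base frame: x ahead of the robot, y to its left, z up, the work surface at z = 0. Lengths are in m, angles in rad, forces in N, time in s.
With the tool pointing down it reaches from about 0.35 to 0.85 m from the base axis. Payload 8.1 kg.
Tool frame: the origin (TCP) lies between the finger pads; the fingertips stand 11 mm ahead of it and the grasp point (between the pads) lies 8 mm behind it (robot.tips_ahead is the distance from the TCP to the fingertips, in m); z points along the fingers, y is the line along which they close (so a half turn about z gives the same grasp; the last joint's range is limited). The gripper opens to 93 mm and grips with 3 to 60 N. Pads are 15 mm wide; open, the fingers measure 128 mm over their backs; the gripper's body (75 mm by 188 mm) begins 65 mm behind the grasp point.
Start: joints at [-1.343, 0.13, 1.488, -0, 1.523, -0.085], TCP at [0.185, -0.571, 0.23] pointing down, gripper open.
Joint ranges: [-2.96, 2.96], [-0.89, 2.26], [0.02, 2.5], [-1.34, 4.48], [0, 2.73], [-2.66, 2.66]. Speed limits (rad/s): [2.39, 2.39, 2.79, 3.14, 3.14, 3.14].

### API

Orientations are given as a rotation vector (axis times angle).
In Python, from plant import robot gives the robot as it stands. The module is installed in compiled form; this text tells all that it offers.
- The arm moves only by the tool move_arm, never from a script. Its argument "deltas" is one flat list of numbers, 7 for each row, row after row: the shift along the tool's x, y, z in m, then the turn, a rotation vector about the tool's x, y, z in rad, then the opening, from 0 (shut) to 1 (fully open). A call has 1 to 12 rows; each row is the pose to reach, as a shift and turn from the pose commanded when the call began, along the tool's axes at that moment; what a row does not reach only later rows make up. A row lasts 1/8 s, in which the tool goes at most 62.5 mm and 10.7 degrees, less where a joint would pass 70% of its speed; a pose out of reach is approached as far as the arm can. A call with a gripper value outside its range is refused whole. The fingers move at their own pace and stop on an object; "squeeze" is the grip in N (left out, the last holds). Time passes only in rows, so rows that repeat a pose let the fingers close. It gives the time, the measured TCP pose, the force, the opening and the grip force at its end, in the units of the state.
- robot.read_state(): the state, without advancing time (a new reading comes with each control period).
- robot.read_camera(name): name is "side" or "top"; returns (picture, depth): 400x640x3 uint8, red, green, blue; 400x640 float32, m along the optical axis (not along the pixel's ray), 0 where there is no reading.
- robot.camera_model(name): a dict with "K" (3x3 intrinsics, pixels), "R" (3x3) and "t" (3): a world point X has camera coordinates R X + t. Camera axes: x right, y down, z forward; pixel columns grow to the right and rows downward; lengths in m; the calibration is good to about 2 mm. A picture is of the moment at which its call begins. camera_model takes no time and is no camera call.
- robot.close_job(): hands the job in; it is judged then, once.
Trained networks look in the newest picture that a camera, given by its name, has taken for a name from the list of things; names that differ only in an ending like _2 or _b are one class to them, and where a whole thing is asked for, a point or a joint stands for the part that bears it (a point fixed in the world has none). Each returns a list of dicts, best first, with "confidence" (0 to 1); they miss things now and then, are a little off and sometimes report something else, mostly with a low value. They report only what shows in the picture. A call takes as long as a camera call. They do not tell look-alikes from the thing itself.
- robot.recognise(camera, label): "uv" ([column, row] in pixels, amid what is visible of it).
The state is a dict: "t": time; "q": joint angles; "dq": joint speeds; "joint_torque": joint torques, N m; "tool_pos": TCP position; "orientation": TCP orientation; "force": force on the tool from outside, world axes, zero at the start; "wrist_torque": the same for the moment, N m; "opening": finger opening in m; "gripper_force": force on a finger pad.
Only numpy, scipy, OpenCV 4.12 (cv2) and the standard library are available. Lean on these libraries where they do the work, as an engineer would, in place of code of your own. Each camera call takes 0.05 s, during which the arm holds its last target. There are 200 camera calls.

### The job

Swing the vise's lever until its jaw grips the loose piece of channel tight against the fixed jaw, and leave it clamped. Then turn the winged hold-down screw on the bridge clockwise until it seats, back it off a quarter turn, and finish still gripping the wings, holding the screw there for the lock nut to be fitted. Leave the other things on the bench alone.

Things in the scene. Friction and masses are not known exactly. Their poses are not given: they have to be found in the camera images.
- vise: drill vise bolted to the table, grey base 110 x 290 x 30 mm. Origin at table height, z up; y runs along the vise from the lever end (-y) to the fixed jaw (+y). At +y a dark bridge (top 100 mm above the table) reaches over the channel and carries the winged screw. Vertical axes: lever pivot at vise x = 0, y = -130 mm; screw at x = 0, y = +20 mm.
- jaw: moving steel jaw, 100 mm wide, 34 mm high, driven by the lever 14 mm per rad towards +y of the vise. Origin: bottom middle of its clamping face, at vise y = -30 mm when the lever is at 0; springs behind it (8 N per mm) let it yield when clamped. The fixed jaw, of the same size, has its face at vise y = +50 mm.
- channel: the workpiece: loose piece of rusty U-channel, 80 mm long (its x), 60 mm wide (its y, across the jaws), 30 mm high, flanges down, web up, standing between the jaws with some mm of play. Origin: centre of its underside, 30 mm above the table.
- lever (a joint): vise lever (rad), 0 = open; grows clockwise seen from above and closes the jaw. The arm points at 250 deg (counter-clockwise from vise x) minus this angle. The jaw has pushed the channel home at about 1.43, then gets springily stiffer (tight at 1.55 to 1.7, end stop 1.85). Some 3.5 N at the handle moves it, 5 to 9 N tightens it; it stays where it is left.
- lever_grip (a point): grip point of the lever's handle: an upright round black post, 14 mm across, its top 118 mm above the table, 90 mm from the pivot; the flat lever arm below it has its top 78 mm above the table. The point is on the post's axis, 105 mm above the table.
- screw (a joint): winged hold-down screw (rad), grows clockwise seen from above (tightening), which drives a foot under the bridge down onto the channel, 2 mm per rad; the wings keep their height. It seats hard at 4.0 and backs off as far as 0. Takes about 0.05 N m, stays where it is left. The wings point along vise x turned clockwise by this angle.
- wings_grip (a point): grip point on the screw's axis, 128 mm above the table, midway in the height of the steel wings: one flat upright bar 56 mm long (x), 10 mm thick (y), 28 mm high, from 112 to 140 mm above the table and so 12 mm clear of the bridge. Pinch it across its thickness. x axis along the bar, y through its thickness, z up.
- flat_bar: loose flat steel bar 25 x 110 x 12 mm near the vise; bystander. Origin: centre of its underside.
- pipe_small: loose rusty pipe offcut, 60 mm across, 70 mm tall, beside the vise; bystander. Origin: centre of its underside.
- pipe_large: loose rusty pipe offcut, 90 mm across, 110 mm tall; bystander. Origin: centre of its underside.
- hammer: loose hammer; bystander. Origin: on the table under it.
- wrench: loose wrench; bystander. Origin: on the table under it.
- screwdriver: loose screwdriver; bystander. Origin: on the table under it.
- square: loose steel square, legs 120 and 80 mm; bystander. Origin: on the table under it.
Not all that is in view belongs to the job. What is shaped like the channel but green or turquoise is not meant.

How it is judged:
On the way, in this order (a step that is already met when the one before it is completed fails the run):
1. the channel is clamped tight between the vise's jaws (contact force between jaw and channel above 5 N and y of channel in the frame of vise above 0.017 m), for 0.2 s.
2. the winged screw is turned clockwise until it seats (value of joint screw above 3.92 rad and contact force between jaw and channel above 3 N and y of channel in the frame of vise above 0.017 m), for 0.1 s.
At the end, for the whole second after the job is handed in: the channel is still clamped (jaw pressing with over 3 N, the channel's middle within 3 mm of its place against the fixed jaw) and upright, the screw rests a quarter turn (90 degrees, within 12) back from its seat, and the fingers grip the wings with over 3 N (value of joint screw between 2.209 and 2.649 rad and velocity of joint screw between -0.1 and 0.1 rad/s and contact force between the fingers and screw above 3 N and contact force between jaw and channel above 3 N and y of channel in the frame of vise above 0.017 m and angle between channel's own z axis and vertical below 0.1 rad); the arm keeps its last pose, push and grip.
It fails at once if one of the other things on the bench is moved by more than 30 mm (distance of any of flat_bar, pipe_small, pipe_large, hammer, wrench, screwdriver, square from where it was at the start of the episode above 0.03 m).
It also fails if it takes over 72 s, if anything falls off the work surface, if the arm or the gripper's body presses on something with over 40 N, if the wrist force passes 120 N, or if a joint passes its speed limit or range.

## Working session

There is one attempt and no reset: what is moved stays moved. The work goes in short steps, Python scripts to look and compute and a tool call to move; the robot and the scene stay as the last step left them, time stands still between calls to the robot, and variables do not carry over. Pictures are saved under pics/ and viewed, at most 10 in all, crops included, and the job is handed in when it is done.

Besides the shell and the picture viewer there is one more tool, called after "Call:" in YAML: its name, and indented under it one key for each argument. move_arm: Moves the arm, as the interface text tells. Its arguments: {"type":"object","properties":{"deltas":{"type":"array","items":{"type":"number"}},"squeeze":{"type":"number"}},"required":["deltas"]}

```bash
mkdir -p pics
cat > h.py <<'E'
import numpy as np, cv2
from scipy.spatial.transform import Rotation as Rn
from plant import robot
def world(cam,uv,d=None,z=None):
    m=robot.camera_model(cam);K,R,t=[np.array(m[k]) for k in("K","R","t")]
    r=np.linalg.solve(K,[uv[0],uv[1],1.])
    c=-R.T@t; v=R.T@r
    return c+v*(d if d is not None else (z-c[2])/v[2])
def cloud(cam,depth):
    m=robot.camera_model(cam);K,R,t=[np.array(m[k]) for k in("K","R","t")]
    v,u=np.mgrid[:400,:640]
    P=np.stack([u,v,np.ones_like(u)],-1)@np.linalg.inv(K).T*depth[...,None]
    return (P-t)@R
E
python3 - <<'E'
from h import *
for c in("top","side"):
    p,d=robot.read_camera(c); cv2.imwrite(f"pics/{c}0.png",p[...,::-1]); np.save(f"{c}0.npy",d)
    X=cloud(c,d)
    for l in("vise","lever_grip","wings_grip","channel","jaw","flat_bar","pipe_small"):
        for r in robot.recognise(c,l)[:2]:
            u,v=map(int,r["uv"]); print(c,l,round(r["confidence"],2),(u,v),X[v,u].round(3))
    m=robot.camera_model(c);print((-np.array(m["R"]).T@m["t"]).round(3))
s=robot.read_state();print(s["t"],s["tool_pos"],s["orientation"],robot.tips_ahead)
E
```

```text
top vise 0.61 (319, 217) [0.539 0.035 0.069]
top vise 0.4 (408, 133) [ 0.801 -0.239  0.024]
top lever_grip 0.71 (355, 212) [ 0.55  -0.067  0.079]
top wings_grip 0.65 (294, 216) [0.531 0.102 0.142]
top channel 0.95 (346, 277) [ 0.369 -0.04   0.03 ]
top channel 0.93 (226, 221) [0.537 0.312 0.027]
top jaw 0.79 (317, 221) [0.528 0.041 0.063]
top jaw 0.43 (207, 162) [0.725 0.381 0.003]
top flat_bar 0.86 (290, 265) [0.406 0.123 0.012]
top flat_bar 0.37 (355, 213) [ 0.547 -0.067  0.078]
top pipe_small 0.86 (300, 177) [0.671 0.093 0.014]
[0.346 0.017 1.36 ]
side vise 0.9 (319, 238) [0.523 0.153 0.097]
side lever_grip 0.73 (341, 184) [ 0.548 -0.077  0.076]
side lever_grip 0.58 (210, 296) [0.671 0.394 0.108]
side wings_grip 0.61 (320, 214) [0.534 0.116 0.139]
side channel 0.73 (335, 234) [0.504 0.094 0.061]
side channel 0.72 (403, 224) [ 0.359 -0.027  0.032]
side jaw 0.8 (330, 220) [0.53  0.058 0.067]
side flat_bar 0.61 (368, 271) [0.403 0.141 0.013]
side flat_bar 0.23 (245, 355) [0.572 0.449 0.025]
side pipe_small 0.84 (282, 226) [0.636 0.119 0.067]
[0.226 0.876 0.903]
0.8 [ 0.18465633 -0.57090842  0.22967637] [ 3.10319776e+00  4.89300960e-01 -3.85050981e-06] 0.011
```

View pics/top0.png

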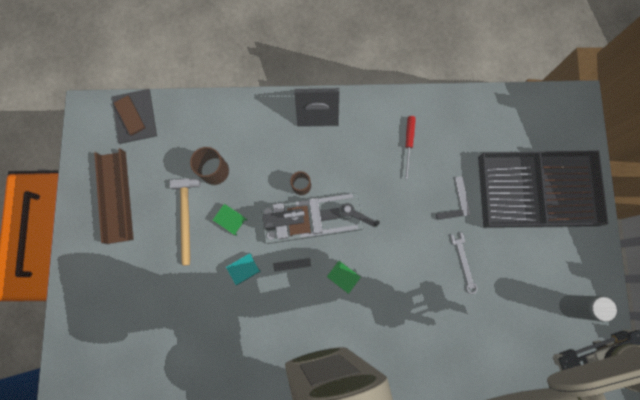

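View pics/side0.png

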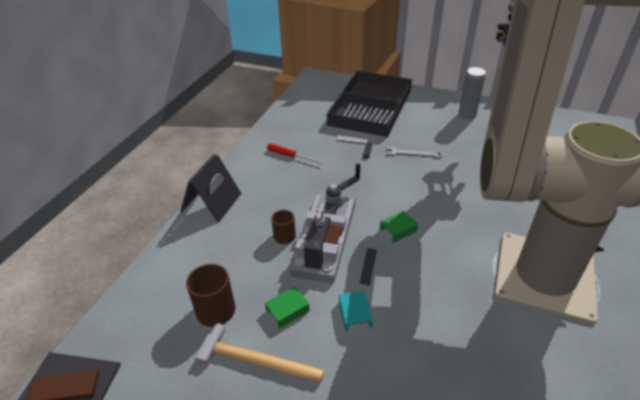

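Run:
```python
from h import *
im=cv2.imread("pics/top0.png");a=cv2.resize(im[180:260,250:390],None,fx=4,fy=4,interpolation=3)
im=cv2.imread("pics/side0.png");b=cv2.resize(im[150:290,270:400],None,fx=3,fy=3,interpolation=3)
o=np.zeros((320+0+100,560+0+240,3),np.uint8)
o[:320,:560]=a; b=cv2.resize(b,(240,258)); o[:258,560:]=b
cv2.imwrite("pics/crop.png",o)
for c in("top","side"):
    P=cloud(c,np.load(c+"0.npy")).reshape(-1,3)
    P=P[(abs(P[:,0]-.54)<.12)&(P[:,1]>-.2)&(P[:,1]<.22)]
    for n,lo,hi,y0,y1 in(("wings",.128,.15,.0,.2),("bridge",.09,.106,.0,.2),("post",.09,.13,-.2,-.04),("arm",.07,.085,-.2,-.02),("base",.022,.036,-.2,.22)):
        q=P[(P[:,2]>lo)&(P[:,2]<hi)&(P[:,1]>y0)&(P[:,1]<y1)]
        if len(q)<3: print(c,n,len(q));continue
        (cx,cy),(w,h),an=cv2.minAreaRect(q[:,:2].astype(np.float32)*1000)
        print(c,n,len(q),q.mean(0).round(3),"rect",round(cx),round(cy),round(w),round(h),round(an,1))
```

```text
top wings 88 [0.536 0.103 0.139] rect 536 102 14 54 0.2
top bridge 473 [0.529 0.142 0.1  ] rect 532 136 42 112 7.4
top post 49 [ 0.532 -0.09   0.105] rect 535 -84 102 16 60.3
top arm 269 [ 0.542 -0.07   0.079] rect 544 -79 115 40 69.4
top base 1590 [0.543 0.033 0.03 ] rect 575 63 176 290 7.6
side wings 103 [0.537 0.11  0.138] rect 538 107 12 58 9.4
side bridge 558 [0.53 0.15 0.1 ] rect 534 138 41 116 7.9
side post 65 [ 0.526 -0.102  0.104] rect 537 -84 100 18 61.9
side arm 266 [ 0.542 -0.065  0.078] rect 537 -71 121 42 56.4
side base 1319 [0.54  0.083 0.03 ] rect 577 66 177 295 7.8
```

View pics/crop.png

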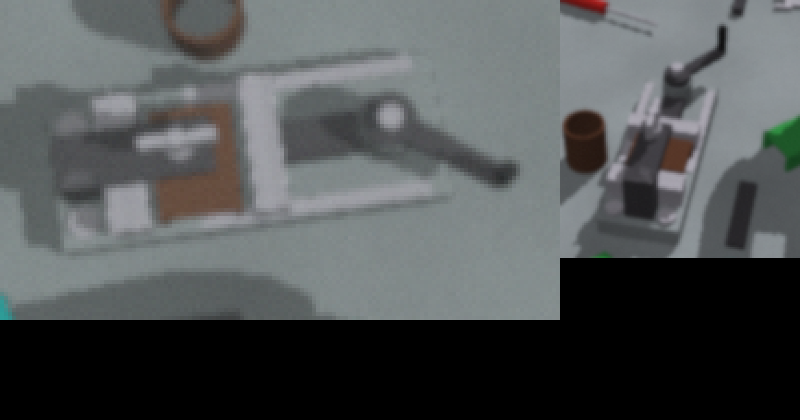

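Run:
```python
from h import *
print(world("top",(375.5,222.5),z=.118),"knob",world("top",(347.5,209),z=.09))
piv=np.array([.5568,-.0441])
for c in("top","side"):
    P=cloud(c,np.load(c+"0.npy")).reshape(-1,3)
    q=P[(np.linalg.norm(P[:,:2]-piv,axis=1)<.12)&(P[:,2]>.07)&(P[:,1]<-.01)]
    r=np.linalg.norm(q[:,:2]-piv,axis=1)
    k=q[(r<.03)];print(c,"knob",k.mean(0).round(4),k[:,2].max(), "mid z>.09",k[k[:,2]>.09].mean(0).round(4))
    e=q[(r>.065)&(q[:,2]>.085)];print("post",len(e),e.mean(0).round(4)," top:",e[e[:,2]>.112].mean(0).round(4),len(e[e[:,2]>.112]))
    w=P[(P[:,2]>.13)&(P[:,2]<.15)&(abs(P[:,0]-.537)<.06)&(abs(P[:,1]-.105)<.06)]
    vx=np.linalg.svd(w[:,:2]-w[:,:2].mean(0))[2][0];print("wing yaw",np.degrees(np.arctan2(vx[1],vx[0])))
    b=P[(abs(P[:,2]-.1)<.005)&(abs(P[:,0]-.535)<.06)&(abs(P[:,1]-.14)<.07)]
    print(b.mean(0),cv2.minAreaRect(b[:,:2].astype(np.float32)*1000))
```

```text
[ 0.51401027 -0.12019695  0.118     ] knob [ 0.55728496 -0.04566511  0.09      ]
top knob [ 0.5542 -0.0472  0.0819] 0.09886369153243604 mid z>.09 [ 0.5569 -0.0445  0.0933]
post 29 [ 0.513  -0.1233  0.1129]  top: [ 0.5141 -0.124   0.1181] 21
wing yaw -82.55082309038752
[0.52971807 0.14235579 0.09998349] ((531.853759765625, 135.9247589111328), (41.47981262207031, 111.85090637207031), 7.101305961608887)
side knob [ 0.5546 -0.0398  0.0809] 0.09558972795822433 mid z>.09 [ 0.5587 -0.042   0.0925]
post 57 [ 0.516  -0.1183  0.1049]  top: [ 0.5161 -0.1197  0.1168] 19
wing yaw 97.32896908210186
[0.53119289 0.14875474 0.10001497] ((533.7805786132812, 138.40554809570312), (40.85199737548828, 116.36759185791016), 7.863161563873291)
```

Call:
move_arm:
  deltas: [0.045, -0.033, 0, 0, 0, -0.08, 1, 0.09, -0.065, 0, 0, 0, -0.16, 1, 0.136, -0.098, 0, 0, 0, -0.24, 1, 0.181, -0.13, 0, 0, 0, -0.32, 1, 0.226, -0.163, 0, 0, 0, -0.4, 1, 0.271, -0.195, 0, 0, 0, -0.48, 1, 0.316, -0.228, 0, 0, 0, -0.56, 1, 0.362, -0.26, 0, 0, 0, -0.64, 1, 0.407, -0.293, 0, 0, 0, -0.72, 1, 0.452, -0.326, 0, 0, 0, -0.764, 1, 0.452, -0.326, 0, 0, 0, -0.764, 1, 0.452, -0.326, 0, 0, 0, -0.764, 1]

```text
t: 2.3
tool_pos: [0.5142, -0.1216, 0.2295]
orientation: [2.697, 1.612, -0.001]
force: [0.2, 0.1, -0.1]
opening: 0.0928
gripper_force: 0.0
```

Call:
move_arm:
  deltas: [0, 0, 0.045, 0, 0, 0, 1, 0, 0, 0.09, 0, 0, 0, 1, 0, 0, 0.129, 0, 0, 0, 1, 0, 0, 0.129, 0, 0, 0, 1, 0, 0, 0.129, 0, 0, 0, 0, 0, 0, 0.129, 0, 0, 0, 0, 0, 0, 0.129, 0, 0, 0, 0, 0, 0, 0.129, 0, 0, 0, 0, 0, 0, 0.129, 0, 0, 0, 0, 0, 0, 0.129, 0, 0, 0, 0, 0, 0, 0.129, 0, 0, 0, 0]
  squeeze: 25

```text
t: 3.68
tool_pos: [0.5144, -0.1215, 0.1006]
orientation: [-2.697, -1.611, 0.0]
force: [-0.1, -0.5, 0.4]
opening: 0.0275
gripper_force: 0.0
```

```bash
cat > arc.py <<'E'
from h import *
import sys
# rows (tool frame) for swinging TCP about pivot clockwise by list of angles, from commanded pose (cx,cy,psi)
def arc(c,psi,piv,angs):
    c=np.array(c);x=np.array([np.cos(psi),np.sin(psi)]);y=np.array([np.sin(psi),-np.cos(psi)])
    for a in angs:
        R=Rn.from_euler("z",-a).as_matrix()[:2,:2]; d=piv+R@(c-piv)-c
        print("%.4f, %.4f, 0, 0, 0, %.3f, 0,"%(d@x,d@y,a))
E
python3 - <<'E'
from arc import *
s=robot.read_state();print(s["tool_pos"],s["opening"],s["force"],s["gripper_force"],s["orientation"])
arc((.5145,-.1215),1.077,np.array([.557,-.044]),np.linspace(0,1.0,11)[1:])
E
```

```text
[ 0.51435988 -0.12154689  0.10056901] 0.027520711932780884 [-0.08799002 -0.51073591  0.35654079] 0.0 [-2.69693997e+00 -1.61099596e+00  1.84557710e-04]
0.0005, -0.0088, 0, 0, 0, 0.100, 0,
0.0019, -0.0175, 0, 0, 0, 0.200, 0,
0.0042, -0.0261, 0, 0, 0, 0.300, 0,
0.0072, -0.0344, 0, 0, 0, 0.400, 0,
0.0112, -0.0423, 0, 0, 0, 0.500, 0,
0.0158, -0.0498, 0, 0, 0, 0.600, 0,
0.0212, -0.0568, 0, 0, 0, 0.700, 0,
0.0273, -0.0632, 0, 0, 0, 0.800, 0,
0.0340, -0.0690, 0, 0, 0, 0.900, 0,
0.0412, -0.0741, 0, 0, 0, 1.000, 0,
```

Fingers are still closing; wait, then check the grip.

Call:
move_arm:
  deltas: [0, 0, 0, 0, 0, 0, 0, 0, 0, 0, 0, 0, 0, 0, 0, 0, 0, 0, 0, 0, 0, 0, 0, 0, 0, 0, 0, 0]

```text
t: 4.18
tool_pos: [0.5145, -0.1217, 0.1006]
orientation: [2.697, 1.611, 0.0]
force: [2.4, -1.4, -1.9]
opening: 0.0134
gripper_force: 25.0
```

Call:
move_arm:
  deltas: [0.0005, -0.0088, 0, 0, 0, 0.1, 0, 0.0019, -0.0175, 0, 0, 0, 0.2, 0, 0.0042, -0.0261, 0, 0, 0, 0.3, 0, 0.0072, -0.0344, 0, 0, 0, 0.4, 0, 0.0112, -0.0423, 0, 0, 0, 0.5, 0, 0.0158, -0.0498, 0, 0, 0, 0.6, 0, 0.0212, -0.0568, 0, 0, 0, 0.7, 0, 0.0273, -0.0632, 0, 0, 0, 0.8, 0, 0.034, -0.069, 0, 0, 0, 0.9, 0, 0.0412, -0.0741, 0, 0, 0, 1.0, 0, 0.0412, -0.0741, 0, 0, 0, 1.0, 0]

```text
t: 5.55
tool_pos: [0.468, -0.0495, 0.1005]
orientation: [-3.138, -0.123, 0.002]
force: [-4.4, 3.2, 3.5]
opening: 0.0136
gripper_force: 25.0
```

Run:
```python
from arc import *
s=robot.read_state();p=s["tool_pos"];o=s["orientation"];print(p,s["force"])
c=np.array([.557,-.044]);d=p[:2]-c;print(np.hypot(*d),"lever",np.radians(257.5)-np.arctan2(d[1],d[0])%(2*np.pi))
print("psi",2*np.arctan2(o[1],o[0]))
x=np.array([np.cos(1.077),np.sin(1.077)]);y=np.array([x[1],-x[0]])
arc(np.array([.5145,-.1215])+.0412*x-.0741*y,.077,c,np.linspace(0,.4,9)[1:])
```

```text
[ 0.4679643  -0.04951843  0.10054269] [-4.41375855  3.21029952  3.50660138]
0.08920655031959629 lever 1.290729340834488
psi -6.205090703441303
0.0001, -0.0044, 0, 0, 0, 0.050, 0,
0.0005, -0.0088, 0, 0, 0, 0.100, 0,
0.0011, -0.0132, 0, 0, 0, 0.150, 0,
0.0019, -0.0176, 0, 0, 0, 0.200, 0,
0.0029, -0.0219, 0, 0, 0, 0.250, 0,
0.0042, -0.0261, 0, 0, 0, 0.300, 0,
0.0056, -0.0303, 0, 0, 0, 0.350, 0,
0.0073, -0.0344, 0, 0, 0, 0.400, 0,
```

Call:
move_arm:
  deltas: [0.0001, -0.0044, 0, 0, 0, 0.05, 0, 0.0005, -0.0088, 0, 0, 0, 0.1, 0, 0.0011, -0.0132, 0, 0, 0, 0.15, 0, 0.0019, -0.0176, 0, 0, 0, 0.2, 0, 0.0029, -0.0219, 0, 0, 0, 0.25, 0, 0.0042, -0.0261, 0, 0, 0, 0.3, 0, 0.0056, -0.0303, 0, 0, 0, 0.35, 0, 0.0056, -0.0303, 0, 0, 0, 0.35, 0, 0.0056, -0.0303, 0, 0, 0, 0.35, 0, 0.0056, -0.0303, 0, 0, 0, 0.35, 0]

```text
t: 6.8
tool_pos: [0.4707, -0.0197, 0.1005]
orientation: [3.113, -0.423, -0.005]
force: [-7.6, 0.3, 5.0]
opening: 0.0135
gripper_force: 25.0
```

Run:
```python
from h import *
s=robot.read_state();p=s["tool_pos"];print(p,s["force"])
c=np.array([.557,-.044]);d=p[:2]-c;print(np.hypot(*d),"lever",np.radians(257.5)-np.arctan2(d[1],d[0])%(2*np.pi))
q,D=robot.read_camera("top");cv2.imwrite("pics/t1.png",cv2.resize(q[180:280,240:400,::-1],None,fx=4,fy=4,interpolation=3))
```

```text
[ 0.47070271 -0.01966683  0.10050313] [-7.58078405  0.34221577  4.99260226]
0.08966228325864709 lever 1.6274639541691474
```

View pics/t1.png

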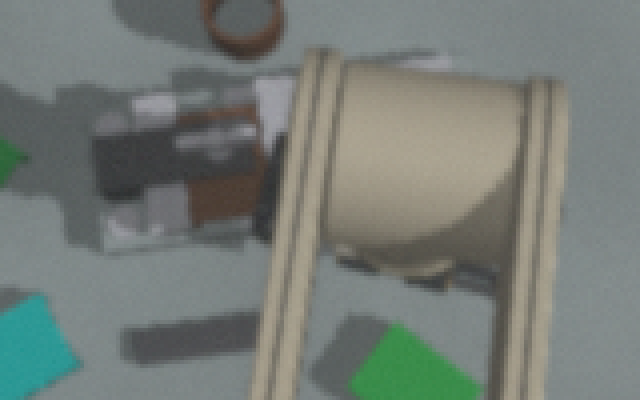

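Call:
move_arm:
  deltas: [0, 0, 0, 0, 0, 0, 0.3, 0, 0, 0, 0, 0, 0, 0.6, 0, 0, 0, 0, 0, 0, 1, 0, 0, 0, 0, 0, 0, 1, 0, 0, 0, 0, 0, 0, 1, 0, 0, 0, 0, 0, 0, 1, 0, 0, -0.04, 0, 0, 0, 1, 0, 0, -0.08, 0, 0, 0, 1, 0, 0, -0.12, 0, 0, 0, 1, 0, 0, -0.12, 0, 0, 0, 1]

```text
t: 8.1
tool_pos: [0.4742, -0.0199, 0.2248]
orientation: [3.112, -0.428, 0.011]
force: [-0.6, 0.0, -0.1]
opening: 0.0932
gripper_force: 0.0
```

Run:
```python
from h import *
s=robot.read_state();p=s["tool_pos"];o=s["orientation"];print(p,s["force"],s["opening"],s["q"])
psi=2*np.arctan(o[1]/o[0]);d=np.array([.537,.1045])-p[:2];x=np.array([np.cos(psi),np.sin(psi)]);y=np.array([x[1],-x[0]])
print(psi,d@x,d@y,"rz",psi-1.70)
```

```text
[ 0.47420715 -0.01986626  0.22475806] [-0.57209382  0.013632   -0.12789437] 0.09321130467689212 [-1.49965499e-01 -2.20493560e-01  1.83742793e+00  1.41320035e-05
  1.51753818e+00  1.69393805e+00]
-0.27310792903090214 0.026920831063612177 -0.13669373443343624 rz -1.9731079290309022
```

Call:
move_arm:
  deltas: [0.002, -0.012, 0, 0, 0, -0.18, 1, 0.005, -0.025, 0, 0, 0, -0.36, 1, 0.007, -0.037, 0, 0, 0, -0.54, 1, 0.01, -0.05, 0, 0, 0, -0.72, 1, 0.012, -0.062, 0, 0, 0, -0.9, 1, 0.015, -0.075, 0, 0, 0, -1.08, 1, 0.017, -0.087, 0, 0, 0, -1.26, 1, 0.02, -0.1, 0, 0, 0, -1.44, 1, 0.022, -0.112, 0, 0, 0, -1.62, 1, 0.024, -0.124, 0, 0, 0, -1.8, 1, 0.027, -0.137, 0, 0, 0, -1.973, 1, 0.027, -0.137, 0, 0, 0, -1.973, 1]

```text
t: 9.6
tool_pos: [0.5345, 0.1055, 0.2193]
orientation: [-2.073, -2.359, 0.002]
force: [-0.3, 0.0, 0.0]
opening: 0.0929
gripper_force: 0.0
```

Run:
```python
from h import *
s=robot.read_state();p=s["tool_pos"];o=s["orientation"];print(p,o,s["q"].round(3) if hasattr(s["q"],"round") else s["q"])
q,D=robot.read_camera("side");cv2.imwrite("pics/s1.png",cv2.resize(q[120:290,240:440,::-1],None,fx=3,fy=3,interpolation=3))
P=cloud("side",D).reshape(-1,3)
w=P[(P[:,2]>.13)&(P[:,2]<.15)&(abs(P[:,0]-.537)<.06)&(abs(P[:,1]-.105)<.05)]
print(len(w), len(w) and cv2.minAreaRect(w[:,:2].astype(np.float32)*1000))
e=P[(P[:,2]>.09)&(P[:,2]<.125)&(abs(P[:,0]-.471)<.03)&(abs(P[:,1]+.02)<.04)];print("post",len(e),e.mean(0))
```

```text
[0.53449974 0.10553814 0.21932608] [-2.07285097e+00 -2.35895219e+00  2.00464699e-03] [ 0.101 -0.012  1.655  0.     1.5   -0.028]
93 ((538.1543579101562, 106.16304016113281), (12.346678733825684, 58.724735260009766), 11.666304588317871)
post 59 [ 0.47099733 -0.01640873  0.10577886]
```

View pics/s1.png

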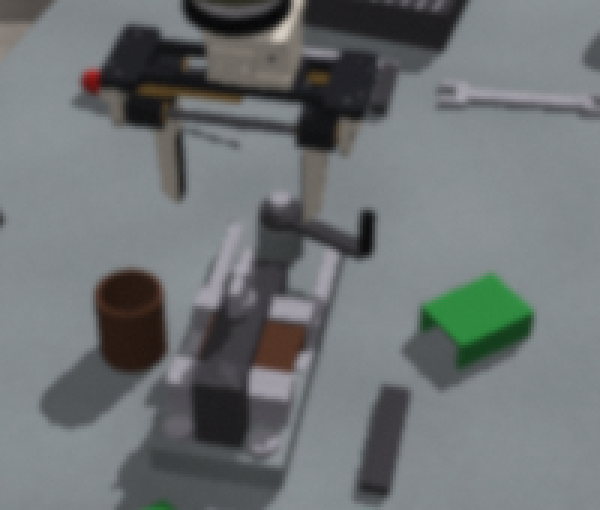

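Call:
move_arm:
  deltas: [-0.001, 0.0025, 0.03, 0, 0, 0, 1, -0.001, 0.0025, 0.06, 0, 0, 0, 1, -0.001, 0.0025, 0.09, 0, 0, 0, 1, -0.001, 0.0025, 0.096, 0, 0, 0, 0, -0.001, 0.0025, 0.096, 0, 0, 0, 0, -0.001, 0.0025, 0.096, 0, 0, 0, 0, -0.001, 0.0025, 0.096, 0, 0, 0, 0, -0.001, 0.0025, 0.096, 0, 0, 0, 0, -0.001, 0.0025, 0.096, 0, 0, 0, 0, -0.001, 0.0025, 0.096, 0, 0, 0, 0, -0.001, 0.0025, 0.096, 0, 0, 0, 0, -0.001, 0.0025, 0.096, 0, 0, 0, 0]
  squeeze: 25

```text
t: 11.15
tool_pos: [0.5377, 0.1044, 0.1246]
orientation: [2.073, 2.36, 0.0]
force: [-0.6, -0.0, -0.5]
opening: 0.0098
gripper_force: 25.0
```

Call:
move_arm:
  deltas: [0, 0, 0, 0, 0, 0, 0, 0, 0, 0, 0, 0, 0, 0, 0, 0, 0, 0, 0, 0, 0, 0, 0, 0, 0, 0, 0, 0]

```text
t: 11.65
tool_pos: [0.5377, 0.1044, 0.1246]
orientation: [2.074, 2.36, 0.0]
force: [3.4, 0.7, -3.5]
opening: 0.0098
gripper_force: 25.0
```

Run:
```python
from h import *
s=robot.read_state();o=s["orientation"];print(s["tool_pos"],o,2*np.arctan(o[1]/o[0]),s["q"].round(3),s["wrist_torque"],s["force"])
```

```text
[0.53765629 0.10440932 0.12461623] [2.07354641e+00 2.35983864e+00 3.43422991e-04] 1.6997701330104888 [ 0.098  0.064  1.754  0.     1.323 -0.031] [ 0.05479552 -0.60798547  0.08987736] [ 3.42436988  0.71866342 -3.45663521]
```

Call:
move_arm:
  deltas: [0, 0, 0, 0, 0, 0.16, 0, 0, 0, 0, 0, 0, 0.32, 0, 0, 0, 0, 0, 0, 0.48, 0, 0, 0, 0, 0, 0, 0.64, 0, 0, 0, 0, 0, 0, 0.8, 0, 0, 0, 0, 0, 0, 0.96, 0, 0, 0, 0, 0, 0, 1.12, 0, 0, 0, 0, 0, 0, 1.28, 0, 0, 0, 0, 0, 0, 1.44, 0, 0, 0, 0, 0, 0, 1.6, 0, 0, 0, 0, 0, 0, 1.76, 0, 0, 0, 0, 0, 0, 1.9, 0]

```text
t: 13.15
tool_pos: [0.536, 0.1061, 0.1246]
orientation: [-3.123, 0.32, 0.005]
force: [-5.4, 8.9, 3.2]
opening: 0.0101
gripper_force: 25.0
```

Call:
move_arm:
  deltas: [0, 0, 0, 0, 0, 0.1, 0, 0, 0, 0, 0, 0, 0.2, 0, 0, 0, 0, 0, 0, 0.3, 0, 0, 0, 0, 0, 0, 0.4, 0, 0, 0, 0, 0, 0, 0.44, 0, 0, 0, 0, 0, 0, 0.44, 0]

```text
t: 13.9
tool_pos: [0.5363, 0.1067, 0.1246]
orientation: [-2.98, 0.987, 0.005]
force: [-3.7, 10.5, 1.4]
opening: 0.0098
gripper_force: 25.0
```

```bash
cat > st.py <<'E'
from h import *
s=robot.read_state();o=s["orientation"];print(s["tool_pos"].round(4),2*np.arctan(o[1]/o[0]),s["q"].round(3),s["wrist_torque"].round(3),s["force"].round(1),s["opening"],s["gripper_force"],s["joint_torque"].round(2))
E
python3 st.py
```

```text
[0.5363 0.1067 0.1246] -0.6398171135612369 [0.1   0.064 1.754 0.004 1.325 2.31 ] [ 1.781  0.63  -0.021] [-3.7 10.5  1.4] 0.009771005656243736 25.002435743808746 [ -6.   -49.54 -47.42  -3.76  -1.12   0.32]
```

Call:
move_arm:
  deltas: [0, 0, 0, 0, 0, 0.04, 0, 0, 0, 0, 0, 0, 0.08, 0, 0, 0, 0, 0, 0, 0.11, 0, 0, 0, 0, 0, 0, 0.11, 0]

```text
t: 14.4
tool_pos: [0.5364, 0.1068, 0.1246]
orientation: [-2.921, 1.148, 0.005]
force: [-3.4, 10.9, 1.5]
opening: 0.0097
gripper_force: 25.2
```

```bash
python3 st.py
```

```text
[0.5364 0.1068 0.1246] -0.7491209204196226 [0.1   0.064 1.754 0.004 1.325 2.419] [1.86  0.567 0.384] [-3.4 10.9  1.5] 0.009736871900225973 25.215252935886383 [ -6.5  -49.66 -47.32  -3.78  -0.93   0.62]
```

Call:
move_arm:
  deltas: [0, 0, 0, 0, 0, 0.03, 0, 0, 0, 0, 0, 0, 0.05, 0, 0, 0, 0, 0, 0, 0.05, 0]
  squeeze: 35

```text
t: 14.78
tool_pos: [0.5364, 0.1068, 0.1246]
orientation: [-2.892, 1.22, 0.005]
force: [-3.7, 10.2, 2.3]
opening: 0.0104
gripper_force: 36.8
```

```bash
python3 st.py
```

```text
[0.5364 0.1068 0.1246] -0.7984864013985928 [0.1   0.064 1.754 0.004 1.325 2.469] [1.881 0.582 0.675] [-3.7 10.2  2.3] 0.010360118145514692 36.802258050302044 [ -6.73 -49.64 -47.3   -3.65  -0.94   0.87]
```

Call:
move_arm:
  deltas: [0, 0, 0, 0, 0, -0.15, 0, 0, 0, 0, 0, 0, -0.3, 0, 0, 0, 0, 0, 0, -0.45, 0, 0, 0, 0, 0, 0, -0.6, 0, 0, 0, 0, 0, 0, -0.75, 0, 0, 0, 0, 0, 0, -0.9, 0, 0, 0, 0, 0, 0, -1.05, 0, 0, 0, 0, 0, 0, -1.2, 0, 0, 0, 0, 0, 0, -1.35, 0, 0, 0, 0, 0, 0, -1.5, 0, 0, 0, 0, 0, 0, -1.64, 0, 0, 0, 0, 0, 0, -1.64, 0]
  squeeze: 25

```text
t: 16.27
tool_pos: [0.5371, 0.1054, 0.1246]
orientation: [-2.867, -1.281, 0.0]
force: [-1.4, 5.9, 0.1]
opening: 0.0098
gripper_force: 24.9
```

Call:
move_arm:
  deltas: [0, 0, 0, 0, 0, 0, 0, 0, 0, 0, 0, 0, 0, 0, 0, 0, 0, 0, 0, 0, 0, 0, 0, 0, 0, 0, 0, 0]

```text
t: 16.77
tool_pos: [0.5371, 0.1054, 0.1246]
orientation: [-2.868, -1.277, 0.0]
force: [-0.9, 5.8, -0.7]
opening: 0.01
gripper_force: 24.9
```

```bash
python3 st.py
python3 - <<'E'
from h import *
for c in("top","side"):
    q,D=robot.read_camera(c)
    P=cloud(c,D).reshape(-1,3)
    # bar ends under the fingers
    w=P[(P[:,2]>.112)&(P[:,2]<.143)&(np.linalg.norm(P[:,:2]-[.537,.105],axis=1)<.034)]
    print(c,len(w),w.mean(0) if len(w) else"")
    if c=="side": cv2.imwrite("pics/s2.png",cv2.resize(q[150:280,250:400,::-1],None,fx=4,fy=4,interpolation=3))
E
```

```text
[0.5371 0.1054 0.1246] 0.8378231960698238 [0.099 0.064 1.754 0.002 1.324 0.832] [ 0.927 -0.016  0.114] [-0.9  5.8 -0.7] 0.009972475153737382 24.94607537984848 [-3.080e+00 -5.024e+01 -4.693e+01 -1.870e+00 -1.000e-02  5.000e-02]
top 7 [0.52030622 0.08308948 0.13567216]
side 147 [0.54391082 0.11963303 0.13062833]
```

View pics/s2.png

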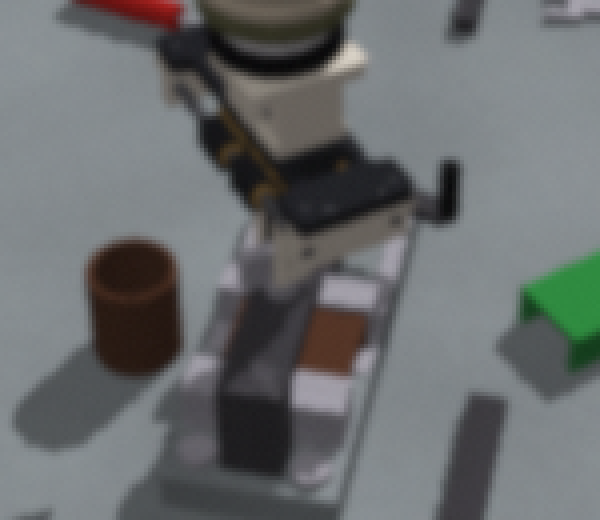

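```bash
python3 -c "
from plant import robot
print(robot.close_job())"
```

```text
the job is handed in; nothing more can be done
None
```

I handed the job in at about 17 s, but the judge returned no verdict. By my measurements the lever is at about 1.63 rad, with the channel clamped against the fixed jaw. I turned the screw until it seated and backed it off to about 2.43 rad. The fingers are still gripping the wings at 25 N, and the gripper touched nothing but the lever handle and the wings.

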